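Turn a chip carrier over in its turnover stand with a blade lifter

TASK

Pick up the lifter by its handle, slide its blade down the slope about half-way under the chip carrier lying in the turnover stand, and tip the carrier over so that it lies red side up on the opposite slope. Move the carrier with the lifter only, never with the fingers, then lay the lifter flat back on the blue mat and let go. Leave the tin, the jar and the dish where they are.

Things in the scene. Friction and masses are not known exactly. Their poses are not given: they have to be found in the camera images.
- stand_valley (a point): Fixed turnover stand, a V-shaped trough. This point: bottom of the V, mid-length, where the rib tops of both slopes meet, 40 mm above the bench. x runs along the valley, y across it, level, to the slope where the carrier starts, z up. Slopes rise at 35 degrees to +y and -y. Blue cheeks (inner faces at x = +-44.5 mm, y -35 to 35, rising 25 mm above this point) keep the carrier in line.
- stand_slot (a point): Middle of the slot mouth under the carrier's free edge, 90 mm up the +y slope, 6 mm below the rib tops; axes as stand_valley. Each slope is an aluminium face 112 mm wide, 96 mm long up the slope, with two black ribs (inner sides 60 mm apart, 12 mm high, ending 80 mm up) on which the carrier lies: between face and carrier is a slot 60 mm wide and 12 mm high, open at the upper end.
- carrier: Loose plate, 80 (x) x 90 (y) x 6 mm (z), about 120 g; white with brass pads on +z, red on -z. Origin at its centre. Starts white side up on the ribs of the +y slope, its y pointing up the slope, lower edge in the valley, free edge 45 mm from the centre. Lifted under its red side it pivots on the edge in the valley; past upright it falls onto the opposite slope by itself.
- lifter: Loose, about 150 g: steel blade 120 mm long (x -25 to 95), 40 wide (y), 3 thick (z 0 to 3), and on it at x = 0 an upright black handle with orange band, 18 mm thick (x), 40 wide (y), top 65 mm above the blade's underside. Origin on the underside below the handle; x to the blade's tip, z up the handle. Starts flat on the mat.
- lifter_grip (a point): Middle of the lifter's handle, 43 mm above the blade's underside; axes as the lifter's. Pinch the handle across its 18 mm thickness (along x) here, so that the blade is held square to the fingers.
- lifter_tip (a point): Middle of the front edge of the lifter's blade, 95 mm ahead of the handle's middle, half-way through the 3 mm thickness; axes as the lifter's.
- mat: Blue mat, fixed: 200 mm (x) by 130 mm (y), 3 mm thick. Origin at the middle of its underside, on the bench; z up.
- tin: Bystander: flat closed metal tin, 60 x 160 x 18 mm, long along its y. Origin at the centre of its underside.
- jar: Bystander: amber glass jar, 56 mm across, 75 mm tall. Origin at the centre of its underside.
- dish: Bystander: glass dish, 80 mm across, 20 mm tall. Origin at the centre of its underside.

How it is judged (in metres and radians):
On the way, in this order (a step that is already met when the one before it is completed fails the run):
1. the lifter's blade is under the carrier, at least 35 mm in from its free edge, with the carrier still lying on its slope (y of lifter_tip in the frame of carrier between -0.05 and 0.01 m and z of lifter_tip in the frame of carrier between -0.018 and -0.002 m and x of lifter_tip in the frame of carrier between -0.035 and 0.035 m and angle between carrier's own z axis and vertical below 0.8 rad), for 0.1 s.
2. the carrier stands up on its lower edge in the valley, 57 to 103 degrees from level, with the blade's tip still at it (within 70 mm of its centre) (angle between carrier's own z axis and vertical between 1 and 1.8 rad and distance between lifter_tip and carrier below 0.07 m and distance between carrier and stand_valley below 0.065 m), for 0.02 s.
3. the carrier lies red side up on the opposite slope (angle between carrier's own z axis and vertical above 2.35 rad and y of carrier in the frame of stand_valley below -0.025 m), for 0.2 s.
At the end, for the whole second after the job is handed in: Carrier at rest red side up on the opposite slope (tilted 25 to 45 deg; centre 25-60 mm past the valley line, within 20 mm of mid-length, 10-45 mm above it). Lifter still and flat (6 deg) on the mat: handle middle over it, blade tip at most 15 mm past its edge (all of step 3 and angle between carrier's own z axis and vertical below 2.7 rad and y of carrier in the frame of stand_valley above -0.06 m and x of carrier in the frame of stand_valley between -0.02 and 0.02 m and z of carrier in the frame of stand_valley between 0.01 and 0.045 m and linear speed of each of carrier, lifter below 0.02 m/s and angle between lifter's own z axis and vertical below 0.1 rad and height (world z) of lifter below 0.008 m and x of lifter_grip in the frame of mat between -0.1 and 0.1 m and y of lifter_grip in the frame of mat between -0.065 and 0.065 m and x of lifter_tip in the frame of mat between -0.115 and 0.115 m and y of lifter_tip in the frame of mat between -0.08 and 0.08 m); the robot touches nothing.
It fails at once if the carrier is touched by the fingers or the arm with more than 0.5 N (contact force between any of the fingers, the arm and carrier above 0.5 N).
It fails at once if the tin, the jar or the dish is moved more than 30 mm (distance of any of tin, jar, dish from where it was at the start of the episode above 0.03 m).
It also fails if it takes over 51 s, if anything falls off the work surface, if the arm or the gripper's body presses on something with over 40 N, if the wrist force passes 120 N, or if a joint passes its speed limit or range.

ROBOT

A 7-joint arm with a two-finger parallel gripper is mounted at the origin on the work surface. World frame = base frame: x ahead of the robot, y to its left, z up, the work surface at z = 0. Lengths are in mm, angles in rad, forces in N, time in s.
With the tool pointing down it reaches from about 400 to 875 mm from the base axis. Payload 4.4 kg.
Tool frame: the origin (TCP) lies at the very end of the fingers, on their centre line; the grasp point (between the pads) lies 19 mm behind it; y points along the fingers, x is the direction in which the jaws open and shut, and the axes are right-handed (so a half turn about y gives the same grasp; the last joint's range is limited). The gripper opens to 85 mm and grips with 20 to 120 N. Pads are 22 mm wide; open, the fingers measure 114 mm over their backs; the gripper's body (76 mm by 85 mm) begins 54 mm behind the grasp point. The pads swing forward as they close: fully open they stand 13 mm farther back than shut.
Start: joints at [-1.288, 0.628, 0.038, 1.517, -0.027, 0.996, -0.02], TCP at [222.128, 610.882, 231.313] pointing down, gripper open.
Joint ranges: [-3.06, 3.06], [-0.37, 2.12], [-1.25, 1.32], [0.18, 2.47], [-1.1, 4.24], [0.23, 1.98], [-2.94, 2.94]. Speed limits (rad/s): [2.57, 2.57, 3.14, 3.14, 3.14, 3.14, 3.14].

INTERFACE

Orientations are given as [roll, pitch, yaw] about the fixed x, y, z axes, in that order (R = Rz(yaw) Ry(pitch) Rx(roll)).
In Python, from cell import ctrl, get_image, nets gives the robot as it stands. The module is installed in compiled form; this text tells all that it offers.
- The arm moves only by the tool step_arm, never from a script. Its argument "moves" is text: rows parted by semicolons, each of 7 numbers parted by spaces: the shift along the tool's x, y, z normalised to -1 to 1, where 1 is 0.05 m, then the turn, a rotation vector about the tool's x, y, z normalised to -1 to 1, where 1 is 0.12 rad, then the opening, from 0 (shut) to 1 (fully open). A call has 1 to 20 rows; each row shifts and turns the commanded pose from where the row before left it, along the tool's axes as they then stand; what a row does not reach is not made up. A row lasts 1/10 s, in which the tool goes at most 50 mm and 8.59 degrees, less where a joint would pass 70% of its speed; a pose out of reach is approached as far as the arm can. A call with a number of a shift or a turn outside -1 to 1 is refused whole. A call with a gripper value outside its range is refused whole. The fingers move at their own pace and stop on an object; the grip force is fixed at half the most. Time passes only in rows, so rows that do not move let the fingers close. It gives the time, the measured TCP pose, the force and the opening at its end, in the units of the state.
- ctrl.read_state(): the state, without advancing time (a new reading comes with each control period).
- get_image(name): name is "scene" or "top" or "wrist"; returns a dict with "color" (384x512x3 uint8, blue, green, red), "vertical_fov" (degrees; the focal length in pixels is half the picture's height over the tangent of half this angle, whatever the lens; pixels are square), "cx", "cy" (the principal point, pixels), "R" (3x3) and "t" (3): a world point X has camera coordinates R X + t; the wrist camera has in their place "T_tool_cam" (4x4, takes a point from camera to tool coordinates, whose origin is the TCP and whose axes are the tool frame's). Camera axes: x right, y down, z forward; pixel columns grow to the right and rows downward; lengths in mm; the calibration is good to about 2 mm. A picture is of the moment at which its call begins: read the wrist's pose just before it. There is no depth.
- ctrl.finish_job(): hands the job in, once; it reports no verdict.
Trained networks look in a picture, given as the dict that the camera call returned (one of the last four; its "shot" number tells which), for a name from the list of things; names that differ only in an ending like _2 or _b are one class to them, and where a whole thing is asked for, a point or a joint stands for the part that bears it (a point fixed in the world has none). Each returns a list of dicts, best first, with "conf" (0 to 1); they miss things now and then, are a little off and sometimes report something else, mostly with a low value. They report only what shows in the picture. A call takes as long as a camera call.
- nets.find_in(picture, target): "position" ([x, y, z] in mm, in world coordinates, good to about 4 mm: the middle of the surface that is visible of it).
- nets.cut_out(picture, target): "pixels" (384x512 bool, what is visible of it).
- nets.place_of(picture, target): "position" ([x, y, z] in mm, in world coordinates, good to about 4 mm: a listed point, or the origin of a listed thing).
The state is a dict: "clock": time; "qpos": joint angles; "qd": joint speeds; "tau": joint torques, N m; "eef_pos": TCP position; "tool_rot": TCP orientation; "force": force on the tool from outside, world axes, zero at the start; "torque": the same for the moment, N m; "width": finger opening in mm.
Only numpy, scipy, OpenCV 4.12 (cv2) and the standard library are available. Lean on these libraries where they do the work, as an engineer would, in place of code of your own. Each camera call takes 0.05 s, during which the arm holds its last target.

## Working session

There is one attempt and no reset: what is moved stays moved. The work goes in short steps, Python scripts to look and compute and a tool call to move; the robot and the scene stay as the last step left them, time stands still between calls to the robot, and variables do not carry over. Pictures are saved under pics/ and viewed, and the job is handed in when it is done.

Besides the shell and the picture viewer there is one more tool, called after "Request:" as name(argument=value, ...) on one line, values as JSON. step_arm: Moves the arm, as the interface text tells. Scaled input: -1 to 1 covers 0.05 m each way for a shift and 0.12 rad each way for a turn. Its arguments: {"type":"object","properties":{"moves":{"type":"string"}},"required":["moves"]}

```bash
mkdir -p pics; ls
python3 - <<'E'
from cell import ctrl,get_image,nets
import cv2,numpy as np
s=ctrl.read_state(); print(s)
for n in ["scene","top"]:
    p=get_image(n); cv2.imwrite(f"pics/{n}0.png",p["color"])
    print(n,p["vertical_fov"],np.round(p["R"],3).tolist(),np.round(p["t"],1))
    for t in ["stand_valley","stand_slot","carrier","lifter","lifter_grip","lifter_tip","mat","tin","jar","dish"]:
        r=nets.place_of(p,t); print(t,[(np.round(q["position"],1).tolist(),round(q["conf"],2)) for q in r[:2]])
E
```

```text
pics
{'clock': 0.0, 'qpos': array([-1.28778989,  0.62932475,  0.03840684,  1.51835612, -0.02702371,
        0.99629746, -0.02002762]), 'qd': array([-1.05929081e-03, -1.24204831e-03, -5.32778848e-04,  1.66669742e-03,
        5.99750444e-04, -1.60731103e-03, -9.83824875e-05]), 'tau': array([ 5.20407102e-04, -5.63409877e+01,  1.22696992e+00, -1.93440038e+01,
        1.11824524e-02,  1.06472505e-02, -1.44428606e-05]), 'eef_pos': array([221.89031174, 610.29764944, 230.40608813]), 'tool_rot': array([-1.5707792 ,  0.00186933,  1.22197806]), 'force': array([ 0.05778839, -0.38339762, -0.54021219]), 'torque': array([-0.0543185 , -0.01348559,  0.00701824]), 'width': 85.55468544337303}
scene 54.49650439364767 [[0.114, 0.993, 0.012], [0.834, -0.089, -0.544], [-0.54, 0.072, -0.839]] [ -84.  -439.1 1391.1]
stand_valley [([583.1, -58.5, 41.3], 0.76)]
stand_slot [([592.9, 11.8, 87.6], 0.74)]
carrier [([591.5, -34.6, 65.3], 0.56)]
lifter [([554.6, 344.8, 0.0], 0.84)]
lifter_grip [([553.5, 346.8, 46.0], 0.91), ([585.9, -60.1, 43.4], 0.49)]
lifter_tip [([584.6, 256.2, 5.4], 0.59)]
mat [([544.7, 299.0, 3.7], 0.56)]
tin [([416.7, -343.8, 1.5], 0.81)]
jar [([684.5, -310.0, 2.0], 0.85)]
dish [([772.6, 97.0, 0.8], 0.81)]
top 50.32631787597592 [[0.014, -1.0, 0.02], [-0.989, -0.017, -0.15], [0.15, -0.017, -0.989]] [ -18.1  590.3 1008.4]
stand_valley [([586.2, -64.4, 44.3], 0.65), ([586.3, 255.6, 6.0], 0.46)]
stand_slot [([588.9, 8.5, 86.7], 0.64)]
carrier [([584.1, -31.9, 67.8], 0.92)]
lifter [([551.8, 343.2, -3.1], 0.65)]
lifter_grip [([550.4, 344.9, 45.7], 0.91)]
lifter_tip [([582.5, 257.9, 5.4], 0.82)]
mat [([545.3, 296.0, 1.7], 0.62)]
tin [([420.6, -340.2, 3.5], 0.81)]
jar [([683.2, -309.6, -3.0], 0.58)]
dish [([771.7, 94.1, 0.1], 0.62)]
```

View pics/scene0.png

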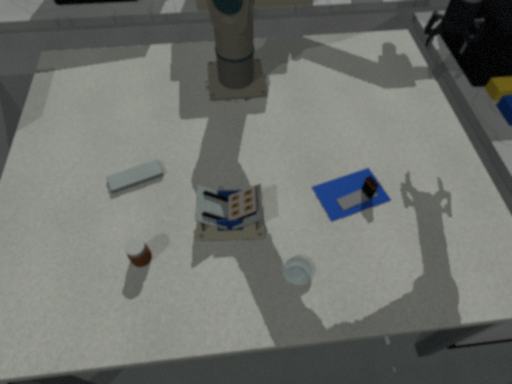

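View pics/top0.png

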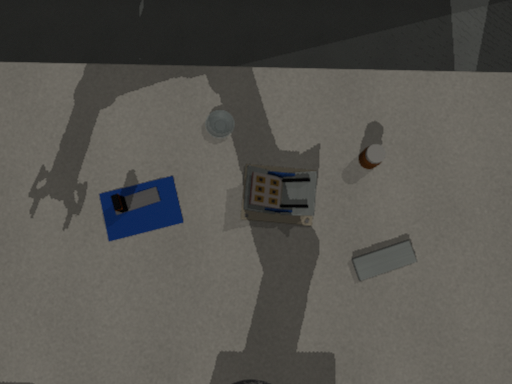

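The scene view shows the carrier at about (242,205) on the +y side of the stand. The lifter handle is at (370,187) on the blue mat at right, the dish at (298,270), the jar at (140,253) and the tin at (135,176). I'll write a motion-planning helper and move above the lifter for a closer look.

```bash
cat > h.py <<'E'
import numpy as np, cv2
from scipy.spatial.transform import Rotation as Ro
from cell import ctrl,get_image,nets
def pose():
    s=ctrl.read_state(); return np.array(s["eef_pos"]),Ro.from_euler('xyz',s["tool_rot"]),s
def down(yaw): # tool y down, tool x at yaw (rad)
    return Ro.from_euler('xyz',[-np.pi/2,0,yaw])
def plan(p1,R1,n,p0=None,R0=None,g=1):
    if p0 is None: p0,R0,_=pose()
    rel=R0.inv()*R1; rv=rel.as_rotvec()/n; d=Ro.from_rotvec(rv)
    M=np.zeros((3,3)); A=np.eye(3)
    for k in range(n): M+=A; A=A@d.as_matrix()
    dp=np.linalg.solve(M,R0.inv().apply(np.array(p1)-p0))
    row=np.r_[dp/50,rv/0.12]
    print("n",n,"row:"," ".join(f"{v:.3f}" for v in row),g,"max",np.abs(row).max().round(2), "norm mm",np.linalg.norm(dp).round(1),"deg",np.degrees(np.linalg.norm(rv)).round(2))
def project(pic,X,T=None):
    f=192/np.tan(np.radians(pic["vertical_fov"]/2))
    X=np.atleast_2d(X)
    if "T_tool_cam" in pic:
        p,R=T; Tc=np.array(pic["T_tool_cam"]); xt=R.inv().apply(X-p); xc=(xt-Tc[:3,3])@Tc[:3,:3]
    else: xc=X@np.array(pic["R"]).T+np.array(pic["t"])
    return np.c_[pic["cx"]+f*xc[:,0]/xc[:,2],pic["cy"]+f*xc[:,1]/xc[:,2]]
E
python3 - <<'E'
from h import *
p=get_image("wrist"); print(np.round(p["T_tool_cam"],3).tolist(),p["vertical_fov"],p["cx"],p["cy"])
plan([552,346,230],down(np.radians(109.5)),12)
E
```

```text
[[1.0, 0.0, 0.0, -0.984], [-0.0, -0.312, 0.95, -143.459], [0.001, -0.95, -0.312, 80.22], [0.0, 0.0, 0.0, 1.0]] 65.67379667456248 254.98716939665118 190.01776731653064
n 12 row: -0.431 0.002 -0.575 -0.000 -0.479 0.000 1 max 0.58 norm mm 36.0 deg 3.29
```

Request:
step_arm(moves="-0.431 0.002 -0.575 0 -0.479 0 1;-0.431 0.002 -0.575 0 -0.479 0 1;-0.431 0.002 -0.575 0 -0.479 0 1;-0.431 0.002 -0.575 0 -0.479 0 1;-0.431 0.002 -0.575 0 -0.479 0 1;-0.431 0.002 -0.575 0 -0.479 0 1;-0.431 0.002 -0.575 0 -0.479 0 1;-0.431 0.002 -0.575 0 -0.479 0 1;-0.431 0.002 -0.575 0 -0.479 0 1;-0.431 0.002 -0.575 0 -0.479 0 1;-0.431 0.002 -0.575 0 -0.479 0 1;-0.431 0.002 -0.575 0 -0.479 0 1;0 0 0 0 0 0 1;0 0 0 0 0 0 1")

```text
clock: 2.55
eef_pos: [552.4, 345.6, 229.7]
tool_rot: [-1.57, -0.0, 1.909]
force: [-0.5, 0.4, 0.3]
width: 85.4
```

Run:
```python
from h import *
p,R,s=pose(); print(p,s["tool_rot"],s["qpos"].round(3))
im=get_image("wrist"); cv2.imwrite("pics/w1.png",im["color"])
for t in ["lifter","lifter_grip","lifter_tip","mat"]:
    r=nets.place_of(im,t); print(t,[(np.round(q["position"],1).tolist(),round(q["conf"],2)) for q in r[:2]])
c=nets.cut_out(im,"lifter")
if c: 
    ys,xs=np.where(c[0]["pixels"]); print(c[0]["conf"],xs.min(),xs.max(),ys.min(),ys.max())
```

```text
[552.41993829 345.5996337  229.67731882] [-1.57010625e+00 -9.30781221e-05  1.90919158e+00] [-0.519  0.635 -0.141  1.51   0.099  1.004  1.223]
lifter [([551.0, 343.3, 1.8], 0.86), ([773.7, 96.1, 1.3], 0.65)]
lifter_grip [([550.8, 346.1, 45.2], 0.69)]
lifter_tip [([584.9, 256.6, 5.1], 0.79)]
mat [([545.6, 298.8, -0.9], 0.61), ([551.2, 345.6, 4.0], 0.28)]
0.89 179 275 143 189
```

View pics/w1.png

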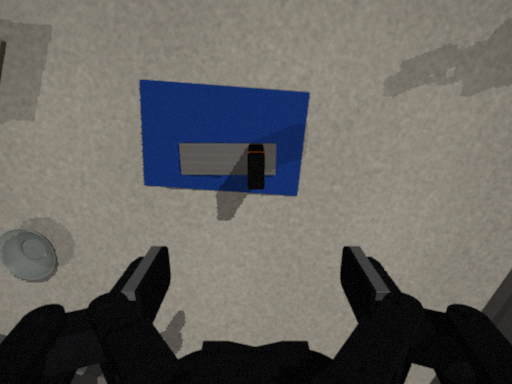

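The wrist view shows the lifter blade spanning (180,143) to (276,176) with the handle at about (256,165). I'll back-project the blade's corners onto z = 6 mm to refine its pose.

```bash
cat >> h.py <<'E'
def back(pic,uv,z,T=None):
    f=192/np.tan(np.radians(pic["vertical_fov"]/2)); uv=np.atleast_2d(np.array(uv,float))
    d=np.c_[(uv[:,0]-pic["cx"])/f,(uv[:,1]-pic["cy"])/f,np.ones(len(uv))]
    if "T_tool_cam" in pic:
        p,R=T; Tc=np.array(pic["T_tool_cam"]); o=R.apply(Tc[:3,3])+p; w=R.apply(d@Tc[:3,:3].T)
    else:
        Rm=np.array(pic["R"]); o=-Rm.T@np.array(pic["t"]); w=d@Rm
    return o+w*((z-o[2])/w[:,2])[:,None]
E
python3 - <<'E'
from h import *
p,R,s=pose()
im=get_image("wrist")
c=nets.cut_out(im,"lifter")[0]["pixels"].astype(np.uint8)
b=cv2.cvtColor(im["color"],cv2.COLOR_BGR2HSV)
m=((c>0)&(im["color"].max(2)>60)).astype(np.uint8)
cs,_=cv2.findContours(m,cv2.RETR_EXTERNAL,cv2.CHAIN_APPROX_NONE)
pts=np.vstack([k for k in cs if cv2.contourArea(k)>20])[:,0,:]
W=back(im,pts,6,(p,R))
(ctr,wh,ang)=cv2.minAreaRect(W[:,:2].astype(np.float32)); print(ctr,wh,ang)
W=back(im,[[179,142.5],[276,142.5],[276.5,176],[180.5,176]],6,(p,R)).round(1); print(W)
print("yaw",np.degrees(np.arctan2(*(W[0]+W[3]-W[1]-W[2])[[1,0]])))
# reprojection of grip model
ctr=W.mean(0)
M=back(im,[[140,80],[308.5,93],[297,196],[144,185]],3,(p,R)).round(1);print(M,M.mean(0))
E
```

```text
(570.3817138671875, 314.30743408203125) (57.09135818481445, 122.28079986572266) 19.658479690551758
[[562.  251.1   6. ]
 [521.6 364.1   6. ]
 [561.5 380.    6. ]
 [602.9 264.2   6. ]]
yaw -70.32714185388777
[[507.2 188.5   3. ]
 [454.3 379.7   3. ]
 [578.7 415.8   3. ]
 [631.7 222.1   3. ]] [542.975 301.525   3.   ]
```

Run:
```python
from h import *
plan([551,347,28],down(np.radians(109.6)),9)
```

```text
n 9 row: 0.000 0.450 0.001 0.000 0.000 0.000 1 max 0.45 norm mm 22.5 deg 0.0
```

Request:
step_arm(moves="0 0.45 0 0 0 0 1;0 0.45 0 0 0 0 1;0 0.45 0 0 0 0 1;0 0.45 0 0 0 0 1;0 0.45 0 0 0 0 1;0 0.45 0 0 0 0 1;0 0.45 0 0 0 0 1;0 0.45 0 0 0 0 1;0 0.45 0 0 0 0 1;0 0 0 0 0 0 1")

```text
clock: 3.95
eef_pos: [549.6, 345.2, 24.7]
tool_rot: [-1.565, 0.002, 1.912]
force: [-0.4, 0.4, -0.2]
width: 85.4
```

Run:
```python
from h import *
for i in range(3):
  p,R,s=pose(); print(p,s["tool_rot"],s["clock"])
im=get_image("wrist"); cv2.imwrite("pics/w2.png",im["color"])
p,R,s=pose(); print(p,s["tool_rot"],s["clock"])
```

```text
[549.57445053 345.20100359  24.6584705 ] [-1.56493683e+00  1.54191775e-03  1.91226660e+00] 3.95
[549.57445053 345.20100359  24.6584705 ] [-1.56493683e+00  1.54191775e-03  1.91226660e+00] 3.95
[549.57445053 345.20100359  24.6584705 ] [-1.56493683e+00  1.54191775e-03  1.91226660e+00] 3.95
[550.76288158 345.99433299  26.44087653] [-1.56784653e+00  7.94241096e-04  1.91218343e+00] 4.0
```

View pics/w2.png

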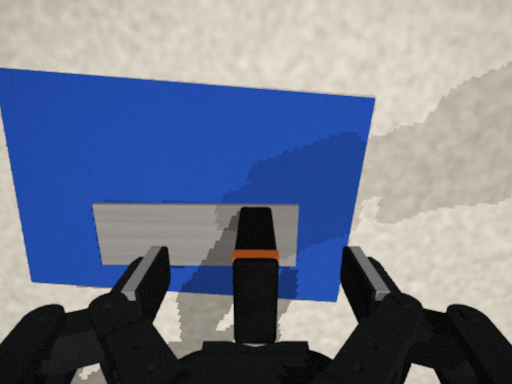

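The handle at (256,290) is centred between the fingers, whose inner edges are at about 168 and 342. Now I'll close on it.

Request:
step_arm(moves="0 0 0 0 0 0 0.3;0 0 0 0 0 0 0;0 0 0 0 0 0 0;0 0 0 0 0 0 0;0 0 0 0 0 0 0;0 0 0 0 0 0 0;0 0 0 0 0 0 0;0 0 0 0 0 0 0")

```text
clock: 4.8
eef_pos: [552.4, 346.5, 28.3]
tool_rot: [-1.572, -0.0, 1.912]
force: [-0.2, -1.1, 5.2]
width: 17.5
```

Run:
```python
from h import *
p,R,s=pose(); print(p,s["tool_rot"],s["width"],s["force"])
```

```text
[552.41333797 346.51198094  28.32855802] [-1.57183459e+00 -7.41447667e-05  1.91154577e+00] 17.525995025554348 [-0.23809198 -1.11857587  5.23135382]
```

Run:
```python
from h import *
p0,R0,s=pose()
im=get_image("wrist")
print(project(im,[[582.5,257.6,6]],(p0,R0)))
R=down(np.radians(85))
for P in ([500,60,250],[480,20,280],[470,-20,280]):
    print(P,project(im,[[585,-61,40],[591,10,87],[640,5,90],[535,15,90],[640,-145,90],[530,-135,90]],(np.array(P),R)).round().tolist())
plan([552,346,230],R0,7,g=0)
plan([480,20,280],R,14,np.array([552,346,230]),R0,g=0)
```

```text
[[102.66881749 228.75514316]]
[500, 60, 250] [[169.0, 233.0], [219.0, 251.0], [220.0, 289.0], [217.0, 207.0], [98.0, 298.0], [82.0, 214.0]]
[480, 20, 280] [[205.0, 234.0], [255.0, 251.0], [255.0, 285.0], [255.0, 211.0], [142.0, 294.0], [132.0, 217.0]]
[470, -20, 280] [[234.0, 238.0], [287.0, 255.0], [285.0, 289.0], [289.0, 216.0], [173.0, 298.0], [166.0, 222.0]]
n 7 row: -0.001 -0.576 0.001 -0.000 -0.000 -0.000 0 max 0.58 norm mm 28.8 deg 0.0
n 14 row: -0.450 -0.072 0.169 0.001 0.255 0.000 0 max 0.45 norm mm 24.3 deg 1.75
```

Run:
```python
from h import *
p0,R0,s=pose()
im=get_image("wrist")
R=down(np.radians(85))
for P in ([600,20,270],[640,0,260],[620,-20,280]):
    print(P,project(im,[[585,-61,40],[591,10,87],[640,5,90],[535,15,90],[640,-145,90],[530,-135,90]],(np.array(P),R)).round().tolist())
plan([620,10,270],R,14,np.array([552,346,230]),R0,g=0)
```

```text
[600, 20, 270] [[191.0, 153.0], [246.0, 161.0], [246.0, 203.0], [245.0, 109.0], [118.0, 213.0], [104.0, 117.0]]
[640, 0, 260] [[200.0, 120.0], [261.0, 124.0], [260.0, 170.0], [262.0, 65.0], [124.0, 182.0], [109.0, 74.0]]
[620, -20, 280] [[221.0, 133.0], [280.0, 138.0], [278.0, 181.0], [281.0, 86.0], [152.0, 192.0], [141.0, 93.0]]
n 14 row: -0.493 -0.057 -0.028 0.001 0.255 0.000 0 max 0.49 norm mm 24.8 deg 1.75
```

Request:
step_arm(moves="0 -0.576 0 0 0 0 0;0 -0.576 0 0 0 0 0;0 -0.576 0 0 0 0 0;0 -0.576 0 0 0 0 0;0 -0.576 0 0 0 0 0;0 -0.576 0 0 0 0 0;0 -0.576 0 0 0 0 0")

```text
clock: 5.6
eef_pos: [551.3, 346.2, 229.7]
tool_rot: [-1.569, 0.0, 1.912]
force: [0.3, 0.8, -1.8]
width: 17.3
```

Request:
step_arm(moves="-0.49 -0.06 -0.028 0 0.255 0 0;-0.49 -0.06 -0.028 0 0.255 0 0;-0.49 -0.06 -0.028 0 0.255 0 0;-0.49 -0.06 -0.028 0 0.255 0 0;-0.49 -0.06 -0.028 0 0.255 0 0;-0.49 -0.06 -0.028 0 0.255 0 0;-0.49 -0.06 -0.028 0 0.255 0 0;-0.49 -0.06 -0.028 0 0.255 0 0;-0.49 -0.06 -0.028 0 0.255 0 0;-0.49 -0.06 -0.028 0 0.255 0 0;-0.49 -0.06 -0.028 0 0.255 0 0;-0.49 -0.06 -0.028 0 0.255 0 0;-0.49 -0.06 -0.028 0 0.255 0 0;-0.49 -0.06 -0.028 0 0.255 0 0;0 0 0 0 0 0 0;0 0 0 0 0 0 0")

```text
clock: 7.2
eef_pos: [618.9, 11.9, 270.6]
tool_rot: [-1.57, -0.0, 1.482]
force: [0.2, 1.3, -1.5]
width: 17.4
```

Run:
```python
from h import *
p,R,s=pose(); print(p,s["tool_rot"],s["qpos"].round(3))
im=get_image("wrist"); cv2.imwrite("pics/w3.png",im["color"])
cv2.imwrite("pics/w3b.png",cv2.resize(im["color"][:300,100:400],None,fx=2.5,fy=2,interpolation=cv2.INTER_CUBIC))
np.savez("w3.npz",p=p,e=s["tool_rot"])
for t in ["stand_valley","stand_slot","carrier","lifter_grip","lifter_tip","lifter"]:
    r=nets.place_of(im,t); print(t,[(np.round(q["position"],1).tolist(),round(q["conf"],2)) for q in r[:2]])
```

```text
[618.92783839  11.94516699 270.63550384] [-1.56957728e+00 -3.20921858e-04  1.48234628e+00] [-0.05   0.544 -0.023  1.558  0.013  1.04   1.406]
stand_valley [([580.7, -60.1, 44.6], 0.66), ([771.3, 95.2, 1.4], 0.62)]
stand_slot [([587.1, 10.3, 89.1], 0.83)]
carrier [([587.3, -28.6, 61.4], 0.59)]
lifter_grip []
lifter_tip [([611.8, -82.7, 246.8], 0.78)]
lifter [([618.7, 14.4, 243.1], 0.72)]
```

View pics/w3b.png

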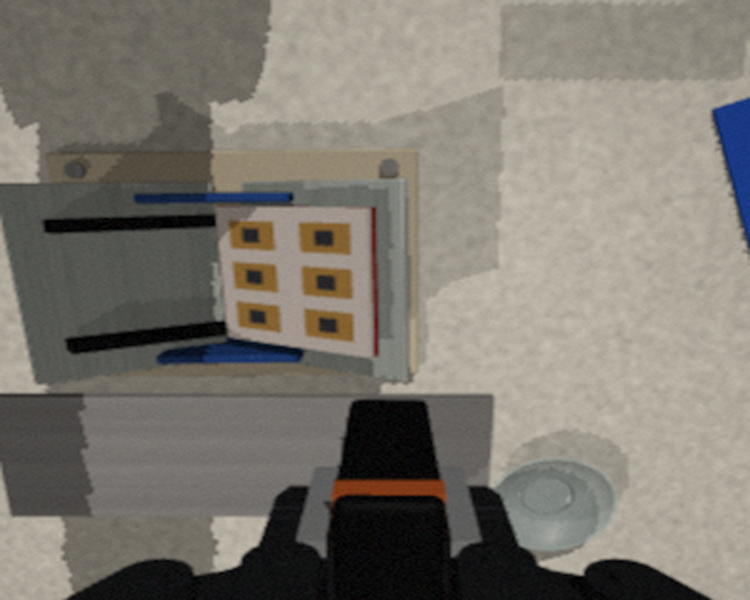

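Run:
```python
from h import *
from scipy.optimize import least_squares
p,R,s=pose(); im=get_image("wrist")
cv2.imwrite("pics/w4.png",cv2.resize(im["color"][70:210,95:275],None,fx=4.4,fy=4.2,interpolation=cv2.INTER_CUBIC))
T=(p,R)
c,sn=np.cos(np.radians(35)),np.sin(np.radians(35))
def st(x,sl,n,q):
    X=np.array([x,sl*c-n*sn,sl*sn+n*c]); C,S=np.cos(q[2]),np.sin(q[2])
    return np.array([q[0]+C*X[0]-S*X[1],q[1]+S*X[0]+C*X[1],40+q[3]+X[2]])
M=[(-40,0,6),(-40,90,6),(40,90,6),(40,0,6)]
# image top = small x
U=np.array([[186.8,103.5],[249.6,103.5],[249.6,177.5],[191,167.5]])
for fz in (0,1):
    f=lambda q:(project(im,[st(*m,np.r_[q[:3],q[3]*fz]) for m in M],T)-U).ravel()
    r=least_squares(f,[585,-61,-0.05,0],x_scale=[1,1,.01,1]); print(r.x[:2],np.degrees(r.x[2]),r.x[3]*fz,f(r.x).round(1))
```

```text
[583.44913109 -61.64374984] -4.542723814209756 0.0 [ 0.6 -1.2 -1.2 -0.  -0.3  0.9  1.2  0.2]
[583.38664896 -61.58171276] -4.539163487586156 0.538184365310514 [ 0.6 -1.2 -1.2 -0.1 -0.3  1.   1.2  0.2]
```

View pics/w4.png

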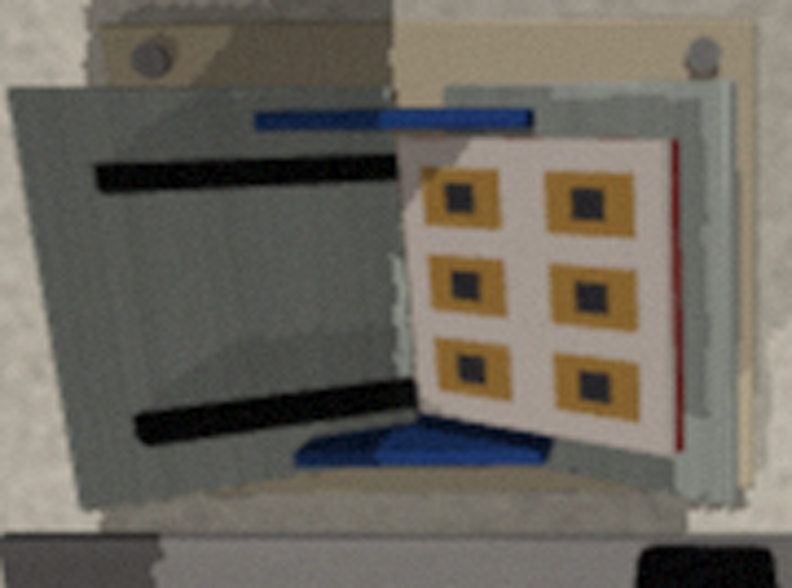

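Run:
```python
from h import *
from scipy.optimize import least_squares
p,R,s=pose(); print(p); im=get_image("wrist")
T=(p,R)
c,sn=np.cos(np.radians(35)),np.sin(np.radians(35))
def st(x,sl,n,q):
    sg=1
    if sl<0: sg=-1; sl=-sl
    X=np.array([x,sg*(sl*c-n*sn),sl*sn+n*c]); C,S=np.cos(q[2]),np.sin(q[2])
    return np.array([q[0]+C*X[0]-S*X[1],q[1]+S*X[0]+C*X[1],40+q[3]+X[2]])
U=np.array([[400,135],[672,142],[678,452],[415,410],[10,90],[80,507],[735,83],[742,507],[97,166],[137,425]])/[4.4,4.2]+[95,70]
M=[(-40,.01,6),(-40,90,6),(40,90,6),(40,.01,6),(-56,-96,-12),(56,-96,-12),(-56,96,-12),(56,96,-12),(-30-0,-80,0),(30,-80,0)]
for sel in ([0,1,2,3],[4,5,6,7],[0,1,2,3,4,5,6,7]):
    f=lambda q:(project(im,[st(*M[i],np.r_[q[:3],0]) for i in sel],T)-U[sel]).ravel()
    r=least_squares(f,[585,-61,-0.05]); print(r.x[:2].round(1),np.degrees(r.x[2]).round(2),f(r.x).round(1))
    print("slot",st(0,90,-6,np.r_[r.x,0]).round(1),"vall",st(0,0.001,0,np.r_[r.x,0]).round(1))
```

```text
[619.30623864  12.87232406 271.09716833]
[583.  -63.3] -4.83 [ 0.5 -0.1 -0.6 -0.4 -1.2  0.7  1.7 -0.3]
slot [589.4  13.6  86.7] vall [583.  -63.3  40. ]
[585.6 -63.7] -4.54 [ 1.2 -0.9  1.6  1.  -0.6 -0.4 -2.2  0.1]
slot [591.8  13.2  86.7] vall [585.6 -63.7  40. ]
[584.5 -63.5] -4.4 [ 0.3  1.2 -0.9  0.6 -1.   1.6  1.9  0.9  1.  -1.9  1.7  0.2 -0.7 -1.8
 -2.  -1.1]
slot [590.4  13.5  86.7] vall [584.5 -63.5  40. ]
```

```bash
cat >> h.py <<'E'
c35,s35=np.cos(np.radians(35)),np.sin(np.radians(35))
V=np.array([584.3,-62,40]); YAW=np.radians(-4.6)
RS=Ro.from_euler('z',YAW)
def slope(x,s,n): return RS.apply([x,s*c35-n*s35,s*s35+n*c35])+V
def toolrot(tilt): # tool tilt rad: 35deg => lying along slope
    c,s=np.cos(tilt),np.sin(tilt)
    M=np.array([[0,0,-1],[c,s,0],[s,-c,0.]])
    return RS*Ro.from_matrix(M)
def tcp_for_tip(tip,tilt): # tip world
    R=toolrot(tilt); return tip+R.apply([95,-23.5,0]),R
E
python3 - <<'E'
from h import *
t=np.radians(35)
PA,RA=tcp_for_tip(slope(0,130,50),t); PB,RB=tcp_for_tip(slope(0,130,-6),t); print(PA,PB)
plan(PA,RA,12,g=0)
plan(PB,RB,4,PA,RA,g=0)
E
```

```text
[595.70038471  79.69345514 229.26237343] [598.27639665 111.71027225 183.38985895]
n 12 row: 0.086 0.098 0.049 0.001 -0.004 -0.424 0 max 0.42 norm mm 7.0 deg 2.92
n 4 row: 0.000 0.280 -0.000 0.000 0.000 0.000 0 max 0.28 norm mm 14.0 deg 0.0
```

Request:
step_arm(moves="0.086 0.098 0.049 0 -0.004 -0.424 0;0.086 0.098 0.049 0 -0.004 -0.424 0;0.086 0.098 0.049 0 -0.004 -0.424 0;0.086 0.098 0.049 0 -0.004 -0.424 0;0.086 0.098 0.049 0 -0.004 -0.424 0;0.086 0.098 0.049 0 -0.004 -0.424 0;0.086 0.098 0.049 0 -0.004 -0.424 0;0.086 0.098 0.049 0 -0.004 -0.424 0;0.086 0.098 0.049 0 -0.004 -0.424 0;0.086 0.098 0.049 0 -0.004 -0.424 0;0.086 0.098 0.049 0 -0.004 -0.424 0;0.086 0.098 0.049 0 -0.004 -0.424 0;0 0 0 0 0 0 0;0 0 0 0 0 0 0")

```text
clock: 9.05
eef_pos: [595.8, 78.7, 229.4]
tool_rot: [-1.573, -0.609, 1.489]
force: [0.4, -0.0, -1.0]
width: 17.7
```

Run:
```python
from h import *
p,R,s=pose(); print(p,s["tool_rot"],s["qpos"].round(3),s["force"])
print("err",np.degrees((R.inv()*toolrot(np.radians(35))).as_rotvec()), R.apply([-95,23.5,0])+p)
im=get_image("wrist"); cv2.imwrite("pics/w5.png",im["color"])
cv2.imwrite("pics/w5b.png",cv2.resize(im["color"][0:300,0:400],None,fx=2,fy=2,interpolation=cv2.INTER_CUBIC))
r=nets.place_of(im,"lifter_tip");print(r[:1]); print(nets.place_of(im,"stand_slot")[:1])
PB,RB=tcp_for_tip(slope(0,125,-6),np.radians(35))
plan(PB,RB,5,g=0)
```

```text
[595.81417148  78.69341351 229.44261047] [-1.57287876 -0.609392    1.48923628] [ 0.403  0.646 -0.388  1.745 -0.512  0.857  1.928] [ 0.36628925 -0.01895677 -1.0085641 ]
err [ 0.16116824 -0.05977896 -0.08447288] [590.61230899  14.45467257 155.79768676]
[{'position': [590.2, 12.8, 156.2], 'conf': 0.64}]
[{'position': [588.6, 10.8, 86.5], 'conf': 0.68}]
n 5 row: -0.022 0.227 0.002 0.005 0.002 -0.002 0 max 0.23 norm mm 11.4 deg 0.04
```

View pics/w5b.png

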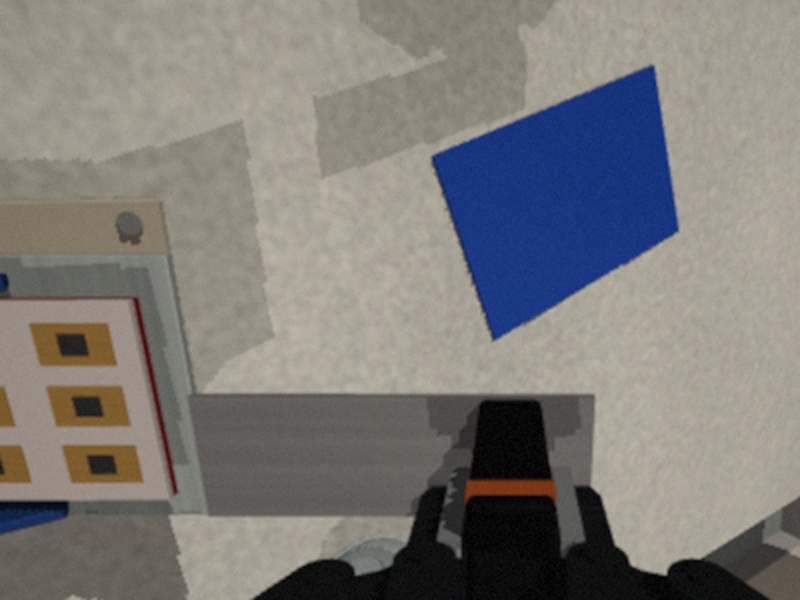

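The tilt of 35° was reached. The blade spans (190–595, 395–515) in the enlarged view, with the carrier's free edge at about (155,400). I'll lower it to the level of the slot.

Request:
step_arm(moves="-0.022 0.227 0.002 0.004 0 0 0;-0.022 0.227 0.002 0.004 0 0 0;-0.022 0.227 0.002 0.004 0 0 0;-0.022 0.227 0.002 0.004 0 0 0;-0.022 0.227 0.002 0.004 0 0 0;0 0 0 0 0 0 0;0 0 0 0 0 0 0;0 0 0 0 0 0 0")

```text
clock: 10.0
eef_pos: [597.8, 106.9, 180.2]
tool_rot: [-1.571, -0.61, 1.49]
force: [1.2, 0.8, -1.3]
width: 17.4
```

Run:
```python
from h import *
p,R,s=pose(); print(p,s["tool_rot"],s["force"])
im=get_image("wrist"); tip=R.apply([-95,23.5,0])+p
cv2.imwrite("pics/w6b.png",cv2.resize(im["color"][60:260,0:260],None,fx=3,fy=3,interpolation=cv2.INTER_CUBIC))
q=RS.inv().apply(tip-V); print("tip x,s,n",q[0],q[1]*c35+q[2]*s35,-q[1]*s35+q[2]*c35)
print("tip net",nets.place_of(im,"lifter_tip")[:1],tip); print(nets.place_of(im,"stand_slot")[:1],slope(0,90,-6))
# predicted corners of blade tip & carrier free edge
B=[R.apply([-95,22,a])+p for a in(-20,20)]; E_=[slope(a,90,6) for a in(-40,40)]; F=[slope(a,90,0) for a in(-40,40)]; G=[slope(a,96,-12) for a in (-56,56)]
print("blade tip top",project(im,B,(p,R)).round(1).tolist(),"edge top",project(im,E_,(p,R)).round(1).tolist(),"edge bot",project(im,F,(p,R)).round(1).tolist(),"face",project(im,G,(p,R)).round(1).tolist())
for n in("scene","top"):
    im=get_image(n); a=project(im,[tip])[0]; u,v=int(a[0]),int(a[1]); print(n,a)
    cv2.imwrite(f"pics/{n}6.png",cv2.resize(im["color"][v-50:v+50,u-65:u+65],None,fx=6,fy=6,interpolation=cv2.INTER_CUBIC))
```

```text
[597.80965296 106.91763988 180.1635529 ] [-1.5712954  -0.61042461  1.48975537] [ 1.15208144  0.77511295 -1.3405028 ]
tip x,s,n -0.11780167328123936 124.19521763526716 -5.8394195627821475
tip net [{'position': [593.4, 40.8, 105.9], 'conf': 0.91}] [592.61021116  42.75507873 106.45207787]
[{'position': [588.3, 9.4, 84.8], 'conf': 0.61}] [590.48856143  14.9165843   86.70696701]
blade tip top [[105.6, 259.0], [95.0, 199.8]] edge top [[15.5, 171.7], [47.9, 296.2]] edge bot [[23.8, 169.0], [54.0, 290.1]] face [[42.7, 137.1], [78.5, 298.6]]
scene [269.0917781  194.41145242]
top [237.15747257 184.89060439]
```

View pics/w6b.png

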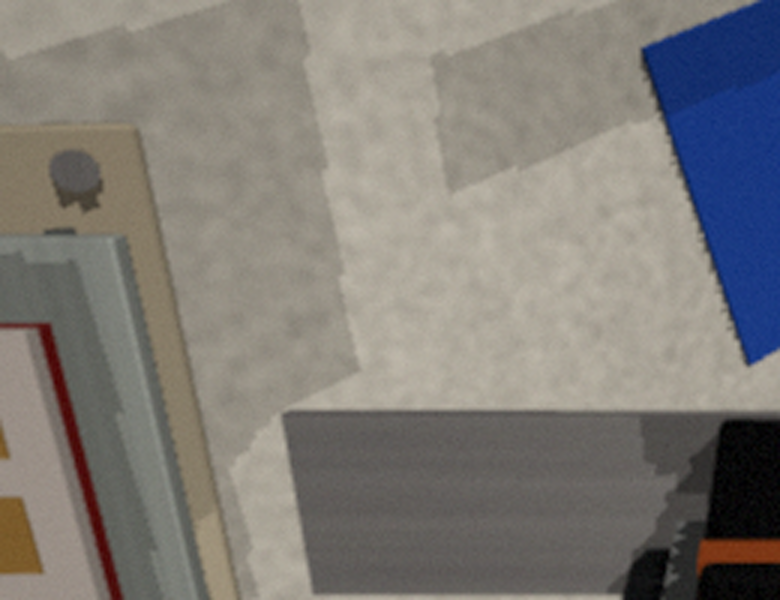

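View pics/scene6.png

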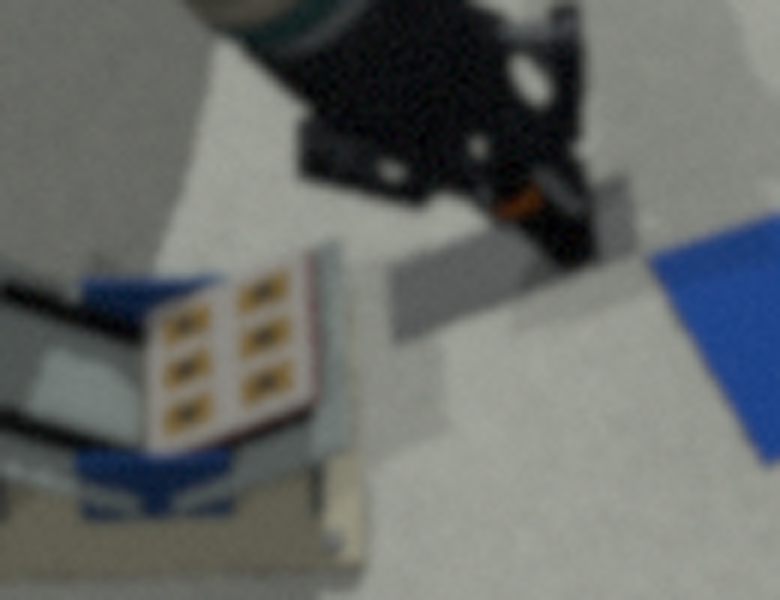

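Run:
```python
from h import *
for n in("scene","top"):
    im=get_image(n)
    a=project(im,[slope(0,45,0)])[0].round().astype(int); print(n,a)
    cv2.imwrite(f"pics/{n}7.png",cv2.resize(im["color"][a[1]-38:a[1]+38,a[0]-50:a[0]+50],None,fx=8,fy=8,interpolation=cv2.INTER_CUBIC))
p,R,s=pose(); print(p.tolist(),s["tool_rot"].tolist())
im=get_image("wrist"); 
cv2.imwrite("pics/w7.png",cv2.resize(im["color"][130:330,0:110],None,fx=5,fy=3,interpolation=cv2.INTER_CUBIC))
```

```text
scene [244 203]
top [265 190]
[597.4865139332828, 107.10543796780614, 180.1131474802556] [-1.5708688123007268, -0.6104729715440448, 1.489942273925991]
```

View pics/scene7.png

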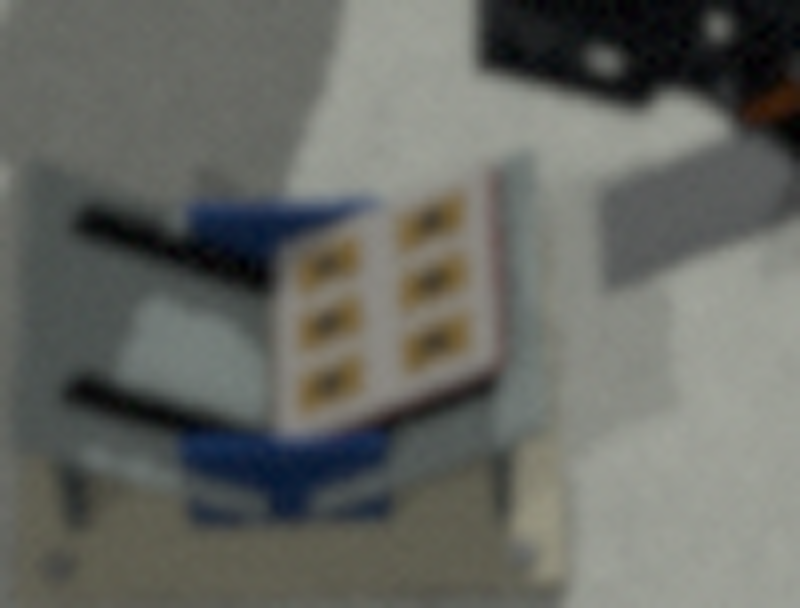

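View pics/top7.png

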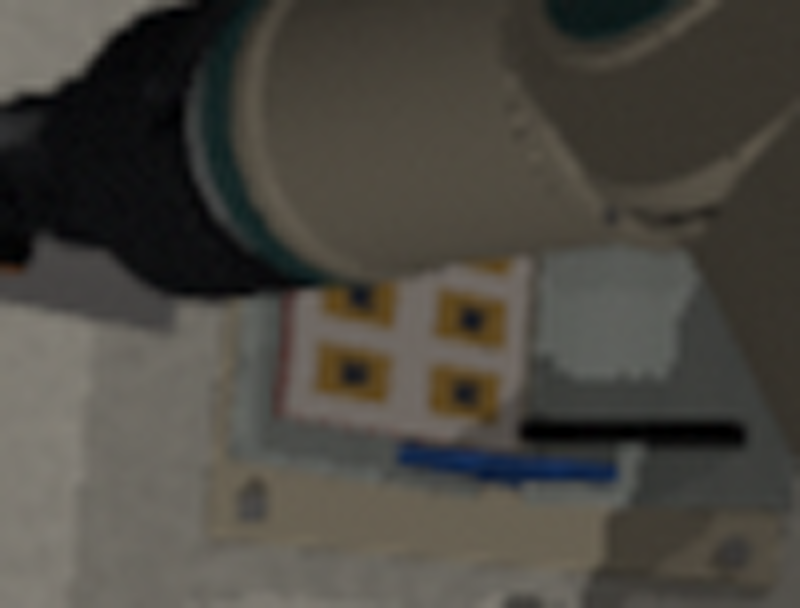

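View pics/w7.png

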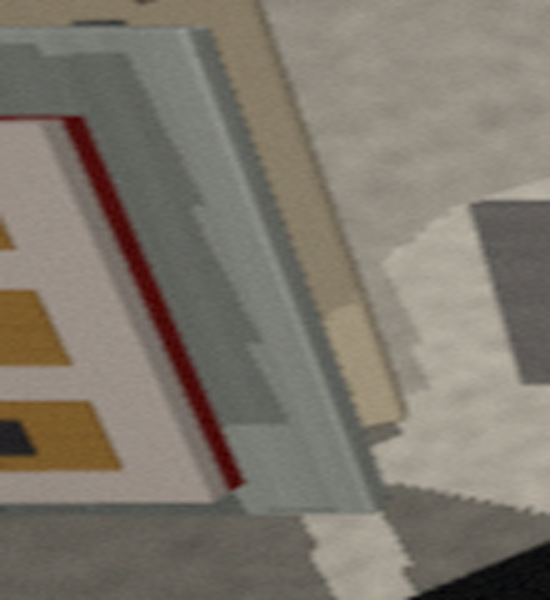

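Run:
```python
from h import *
from scipy.optimize import least_squares
im7=get_image("wrist"); sc=get_image("scene"); 
T7=(np.array([597.6,107.0,180.1]),Ro.from_euler('xyz',[-1.571,-.6105,1.4899]))
T4=(np.array([619.1,12.4,270.8]),Ro.from_euler('xyz',[-1.570,0,1.4825]))
def st(x,sl,n,q):
    X=np.array([x,sl*c35-n*s35,sl*s35+n*c35]); C,S=np.cos(q[2]),np.sin(q[2])
    return np.array([q[0]+C*X[0]-S*X[1],q[1]+S*X[0]+C*X[1],40+q[3]+X[2]])
obs={}
obs['w7']=(im7,T7,[(-40,90,0),(40,90,0),(-40,90,6),(40,90,6)],[[17,169],[48,292.3],[9.5,170.7],[42,296.7]])
obs['w4']=(im7,T4,[(-40,0,6),(-40,90,6),(40,90,6),(40,0,6)],(np.array([[400,135],[668,140],[672,449],[415,412]])/[4.4,4.2]+[95,70]).tolist())
obs['sc']=(sc,None,[(-40,90,6),(40,90,6),(40,0,6),(-40,0,6)],(np.array([[488,172],[495,368],[278,435],[275,238]])/8+[194,165]).tolist())
print("depth")
def run(keys,fz):
    def f(q):
        o=[]
        for k in keys:
            i,T,M,U=obs[k]; w=2. if k=='sc' else 1.
            o.append((project(i,[st(*m,np.r_[q[:3],q[3]*fz]) for m in M],T)-np.array(U)).ravel()*w)
        return np.concatenate(o)
    r=least_squares(f,[584,-62,-.08,0],x_scale=[1,1,.02,1]); q=r.x; q[3]*=fz
    print(keys,fz,q[:2].round(1),np.degrees(q[2]).round(2),q[3].round(1),"slot",st(0,90,-6,q).round(1),f(q).round(1).tolist())
for keys in (['w7'],['w4'],['sc'],['w7','w4'],['w7','w4','sc']):
    for fz in (0,1): run(keys,fz)
```

```text
depth
['w7'] 0 [582.9 -64.7] -4.88 0.0 slot [589.5  12.2  86.7] [0.6, -0.3, 0.1, -1.1, -0.5, 0.7, -0.3, 0.6]
['w7'] 1 [582.7 -64.6] -4.89 0.6 slot [589.3  12.3  87.3] [0.6, -0.5, 0.2, -1.0, -0.5, 0.5, -0.3, 0.8]
['w4'] 0 [582.3 -63.7] -4.74 0.0 slot [588.7  13.2  86.7] [-0.2, -0.2, -0.5, -0.3, -0.4, 1.2, 1.2, -0.8]
['w4'] 1 [582.3 -63.7] -4.74 0.2 slot [588.6  13.2  86.9] [-0.2, -0.2, -0.5, -0.3, -0.3, 1.2, 1.2, -0.8]
['sc'] 0 [584.6 -63.5] -6.46 0.0 slot [593.3  13.2  86.7] [0.8, -2.4, -1.1, -0.8, -1.4, 1.7, 1.8, 1.6]
['sc'] 1 [575.6 -63.1] -6.3 -14.6 slot [584.1  13.6  72.1] [0.3, -1.9, -1.5, -1.1, -0.8, 1.2, 2.1, 1.9]
['w7', 'w4'] 0 [582.7 -64.5] -4.94 0.0 slot [589.3  12.3  86.7] [0.9, -0.7, 0.2, -1.4, -0.2, 0.3, -0.2, 0.3, -0.7, 0.2, -1.1, 0.4, -1.2, 1.8, 0.6, -0.4]
['w7', 'w4'] 1 [582.4 -64.4] -4.91 1.0 slot [589.   12.5  87.7] [0.8, -0.9, 0.4, -1.1, -0.2, 0.1, -0.0, 0.7, -0.8, -0.0, -1.0, 0.2, -1.1, 1.8, 0.5, -0.4]
['w7', 'w4', 'sc'] 0 [583.  -64.5] -4.94 0.0 slot [589.6  12.4  86.7] [1.2, -0.2, 0.5, -1.1, 0.2, 0.8, 0.1, 0.6, -0.6, 0.4, -1.0, 0.7, -1.1, 2.0, 0.6, -0.2, -0.8, -4.5, -1.2, -3.1, -1.4, 0.8, 0.3, 0.7]
['w7', 'w4', 'sc'] 1 [583.2 -64.6] -5.06 -1.7 slot [590.   12.2  85. ] [1.3, -0.2, 0.1, -1.9, 0.4, 0.8, -0.3, -0.2, -0.3, 0.6, -1.0, 1.0, -1.3, 1.9, 0.7, -0.4, -0.9, -3.5, -1.4, -2.2, -1.5, 1.5, 0.3, 1.5]
```

```bash
sed -i 's/^V=.*/V=np.array([583,-64.4,40]); YAW=np.radians(-4.9)/' h.py
cat >> h.py <<'E'
def tips(p,R):
    q=RS.inv().apply(R.apply([-95,23.5,1])+p-V); return np.array([q[0],q[1]*c35+q[2]*s35,-q[1]*s35+q[2]*c35]),q
E
python3 - <<'E'
from h import *
p,R,s=pose(); print(tips(p,R))
PB,RB=tcp_for_tip(slope(0.5,100,-6),np.radians(35))
PC,RC=tcp_for_tip(slope(0.5,48,-6),np.radians(35))
plan(PB,RB,4,g=0); plan(PC,RC,10,PB,RB,g=0)
E
```

```text
(array([ -0.98181266, 126.36488501,  -7.55856916]), array([ -0.98181266, 107.84747104,  66.28830304]))
n 4 row: -0.132 -0.008 -0.004 -0.006 0.008 -0.001 0 max 0.13 norm mm 6.6 deg 0.07
n 10 row: -0.104 -0.000 -0.000 0.000 0.000 0.000 0 max 0.1 norm mm 5.2 deg 0.0
```

Request:
step_arm(moves="-0.132 -0.008 -0.004 -0.006 0.008 0 0;-0.132 -0.008 -0.004 -0.006 0.008 0 0;-0.132 -0.008 -0.004 -0.006 0.008 0 0;-0.132 -0.008 -0.004 -0.006 0.008 0 0;0 0 0 0 0 0 0;0 0 0 0 0 0 0")

```text
clock: 11.1
eef_pos: [596.3, 84.6, 166.0]
tool_rot: [-1.57, -0.611, 1.484]
force: [-0.3, -0.1, -2.0]
width: 17.4
```

Run:
```python
from h import *
p,R,s=pose(); print(tips(p,R)[0],s["force"]); im=get_image("wrist")
cv2.imwrite("pics/w8.png",cv2.resize(im["color"][90:330,0:260],None,fx=3,fy=2.5,interpolation=cv2.INTER_CUBIC))
p,R,s=pose(); print(tips(p,R)[0],s["force"])
print(nets.place_of(im,"lifter_tip")[:1],R.apply([-95,23.5,1])+p)
PC,RC=tcp_for_tip(slope(0.5,48,-6),np.radians(35))
plan(PC,RC,10,g=0)
```

```text
[-0.57889623 99.75469418 -6.10167097] [-0.25514884 -0.05718666 -2.00255599]
[ -0.4879781  100.2167954   -6.15852254] [-0.84596009  0.29401372 -1.50830702]
[{'position': [589.2, 21.8, 94.7], 'conf': 0.88}] [589.82764441  20.95392316  92.43722604]
n 10 row: -0.105 -0.000 0.000 -0.000 0.000 0.000 0 max 0.1 norm mm 5.2 deg 0.0
```

View pics/w8.png

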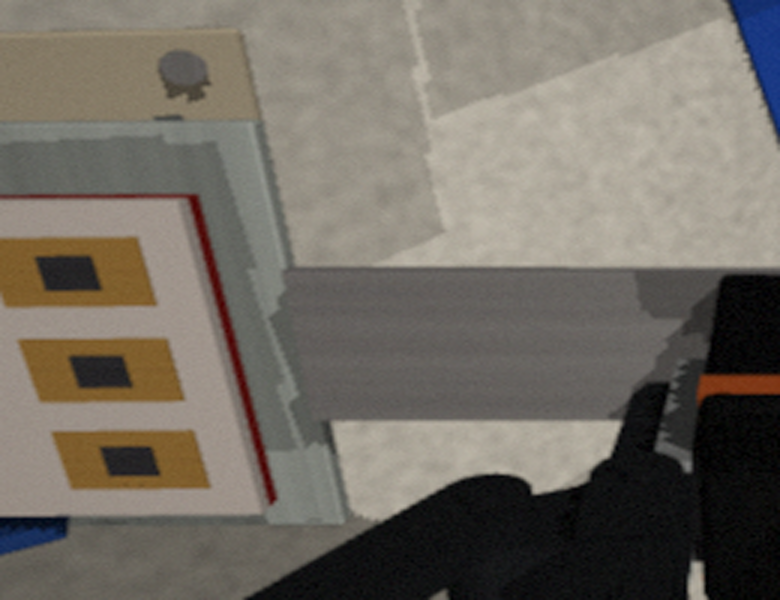

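The blade tip edge at (287–330, 268–418) is just off the face edge and centred on the carrier edge, which spans rows 195–505. I'll insert in stages.

Request:
step_arm(moves="-0.105 0 0 0 0 0 0;-0.105 0 0 0 0 0 0;-0.105 0 0 0 0 0 0;-0.105 0 0 0 0 0 0;0 0 0 0 0 0 0")

```text
clock: 11.7
eef_pos: [594.7, 66.3, 153.2]
tool_rot: [-1.57, -0.61, 1.483]
force: [0.2, 0.8, -1.8]
width: 17.1
```

Run:
```python
from h import *
p,R,s=pose(); im=get_image("wrist"); print(tips(p,R)[0],s["force"],s["torque"])
cv2.imwrite("pics/w9.png",cv2.resize(im["color"][90:330,0:260],None,fx=3,fy=2.5,interpolation=cv2.INTER_CUBIC))
im=get_image("scene"); cv2.imwrite("pics/s9.png",cv2.resize(im["color"][155:235,195:300],None,fx=7,fy=7,interpolation=cv2.INTER_CUBIC))
```

```text
[-0.66189745 77.41794863 -5.90504592] [ 0.24227262  0.80733609 -1.81116977] [-0.80335271  0.08162734  0.01071028]
```

View pics/w9.png

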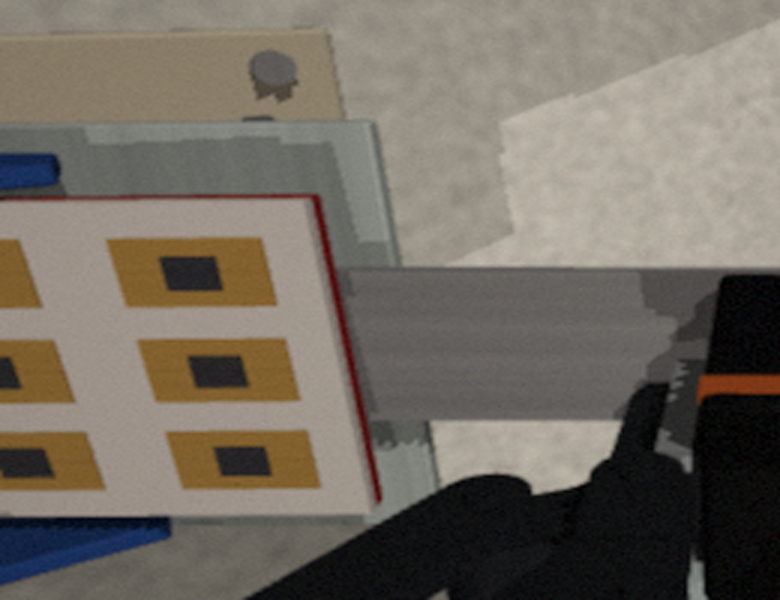

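View pics/s9.png

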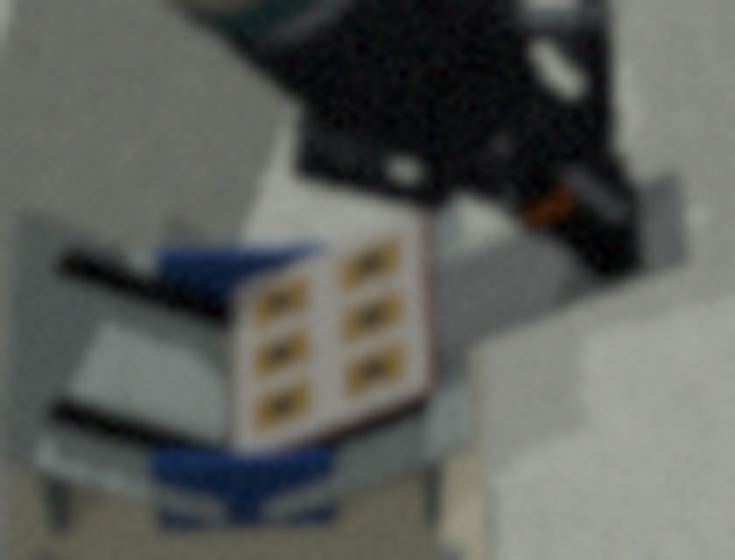

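The blade passes under the red edge at (345,270)–(370,420), with no contact force. I'll push in the remaining ~29 mm.

Request:
step_arm(moves="-0.1 0 0 0 0 0 0;-0.1 0 0 0 0 0 0;-0.1 0 0 0 0 0 0;-0.1 0 0 0 0 0 0;-0.1 0 0 0 0 0 0;-0.1 0 0 0 0 0 0;0 0 0 0 0 0 0;0 0 0 0 0 0 0;0 0 0 0 0 0 0")

```text
clock: 12.7
eef_pos: [592.8, 43.5, 137.1]
tool_rot: [-1.571, -0.611, 1.486]
force: [0.6, 0.5, -0.8]
width: 17.5
```

Run:
```python
from h import *
p,R,s=pose(); im=get_image("wrist"); print(p,s["tool_rot"],tips(p,R)[0],s["force"],s["torque"])
cv2.imwrite("pics/w10.png",im["color"])
```

```text
[592.80424191  43.45891156 137.05663971] [-1.57086766 -0.61092984  1.48575196] [-0.41221684 49.38647775 -6.12136584] [ 0.59182373  0.5218295  -0.8277113 ] [-0.77479231  0.05470116  0.03903334]
```

View pics/w10.png

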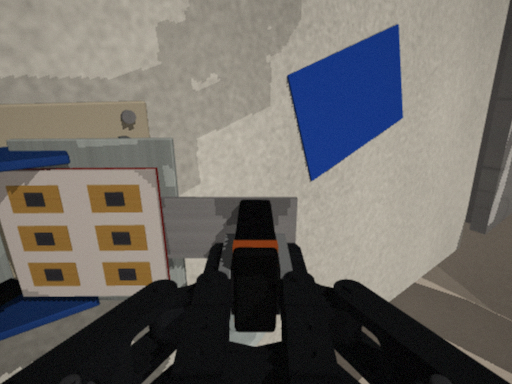

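Inserted, with the tip at s≈49 (about 41 mm under the edge) and no contact. I'll go 3 mm deeper, hold, then pull back to s≈62 so that tipping has good leverage. Next I'll compute the lift arc.

Request:
step_arm(moves="-0.06 0 0 0 0 0 0;0 0 0 0 0 0 0;0 0 0 0 0 0 0;0 0 0 0 0 0 0;0 0 0 0 0 0 0")

```text
clock: 13.25
eef_pos: [592.5, 40.7, 135.2]
tool_rot: [-1.571, -0.611, 1.485]
force: [-0.1, -0.6, -1.6]
width: 17.4
```

```bash
cat > arc.py <<'E'
from h import *
def arc(r,th0,th1,n,start=None):
    p,R,s=pose(); tp,q=tips(p,R); print("tip s,n",tp,"yz",q[1:], s["force"])
    cur=q[1:] if start is None else np.array(start)
    rows=[]
    for th in np.radians(np.linspace(th0,th1,n)):
        tgt=r*np.array([np.cos(th),np.sin(th)])+1.5*np.array([s35,-c35])
        d=tgt-cur; cur=tgt
        rows.append(f"{(d[0]*c35+d[1]*s35)/50:.3f} {(d[0]*s35-d[1]*c35)/50:.3f} 0 0 0 0 0")
    print(";".join(rows)); print("end",cur)
E
python3 -c "
from h import *
p,R,s=pose(); print(p,tips(p,R)[0],s['force'])"
```

```text
[592.5313724   40.73254128 135.16946059] [-0.47836156 46.05287661 -6.06670802] [-0.0633101  -0.5646782  -1.61538689]
```

Step 1 was held for about 0.4 s. Retracting 16 mm.

Request:
step_arm(moves="0.11 0 0 0 0 0 0;0.11 0 0 0 0 0 0;0.1 0 0 0 0 0 0;0 0 0 0 0 0 0;0 0 0 0 0 0 0")

```text
clock: 13.75
eef_pos: [593.7, 53.9, 144.5]
tool_rot: [-1.571, -0.61, 1.486]
force: [0.2, 0.3, -1.8]
width: 17.3
```

```bash
python3 -c "
from arc import *
arc(62,36,80,16)"
```

```text
tip s,n [-0.40767863 62.24763593 -6.03150106] yz [54.44980511 30.76306076] [ 0.18857557  0.26788378 -1.84222207]
-0.005 -0.112 0 0 0 0 0;-0.003 -0.063 0 0 0 0 0;-0.006 -0.063 0 0 0 0 0;-0.009 -0.063 0 0 0 0 0;-0.012 -0.062 0 0 0 0 0;-0.016 -0.062 0 0 0 0 0;-0.019 -0.061 0 0 0 0 0;-0.022 -0.060 0 0 0 0 0;-0.025 -0.058 0 0 0 0 0;-0.028 -0.057 0 0 0 0 0;-0.031 -0.056 0 0 0 0 0;-0.033 -0.054 0 0 0 0 0;-0.036 -0.052 0 0 0 0 0;-0.039 -0.050 0 0 0 0 0;-0.041 -0.048 0 0 0 0 0;-0.044 -0.046 0 0 0 0 0
end [11.62655167 59.82935262]
```

Doing the first half of that (to about 56°), then checking.

Request:
step_arm(moves="-0.005 -0.112 0 0 0 0 0;-0.003 -0.063 0 0 0 0 0;-0.006 -0.063 0 0 0 0 0;-0.009 -0.063 0 0 0 0 0;-0.012 -0.062 0 0 0 0 0;-0.016 -0.062 0 0 0 0 0;-0.019 -0.061 0 0 0 0 0;-0.022 -0.060 0 0 0 0 0;0 0 0 0 0 0 0")

```text
clock: 14.65
eef_pos: [592.3, 33.7, 164.3]
tool_rot: [-1.571, -0.61, 1.485]
force: [0.3, -0.3, -1.9]
width: 17.5
```

Run:
```python
from h import *
p,R,s=pose(); im=get_image("wrist"); print(tips(p,R),s["force"],s["torque"])
a=im["color"][60:360,0:300]
b=get_image("scene")["color"][155:235,195:300]
cv2.imwrite("pics/c11.png",np.hstack([cv2.resize(a,(400,400)),cv2.resize(b,(400,400),interpolation=cv2.INTER_CUBIC)]))
```

```text
(array([-0.11539679, 56.99344184, 21.81548488]), array([-0.11539679, 34.17344632, 50.56029431])) [ 0.26100854 -0.32104869 -1.94188021] [-0.61976491  0.0791178  -0.01133051]
```

View pics/c11.png

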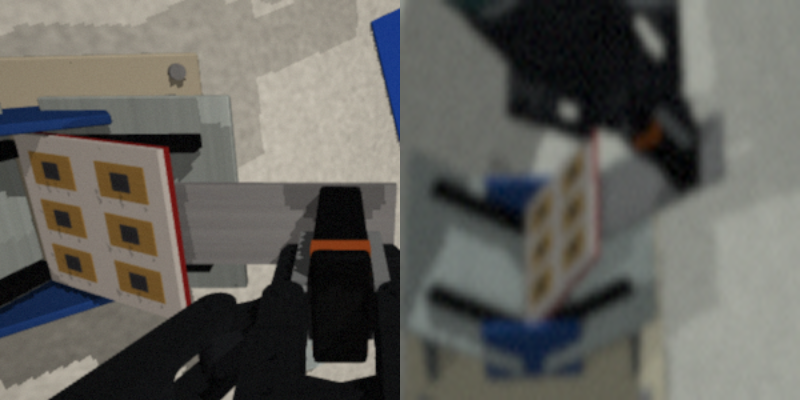

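The carrier is tilted to about 56° and its lower edge is still in the valley. I'll go on to 80°.

Request:
step_arm(moves="-0.025 -0.058 0 0 0 0 0;-0.028 -0.057 0 0 0 0 0;-0.031 -0.056 0 0 0 0 0;-0.033 -0.054 0 0 0 0 0;-0.036 -0.052 0 0 0 0 0;-0.039 -0.05 0 0 0 0 0;-0.041 -0.048 0 0 0 0 0;-0.044 -0.046 0 0 0 0 0;0 0 0 0 0 0 0")

```text
clock: 15.65
eef_pos: [590.2, 10.1, 173.2]
tool_rot: [-1.571, -0.61, 1.484]
force: [1.7, 0.5, -1.4]
width: 17.6
```

Run:
```python
from arc import *
im=get_image("wrist")
a=im["color"][60:360,0:300]
b=get_image("scene")["color"][155:235,195:300]
cv2.imwrite("pics/c12.png",np.hstack([cv2.resize(a,(400,400)),cv2.resize(b,(400,400),interpolation=cv2.INTER_CUBIC)]))
arc(62,83,110,10)
```

```text
tip s,n [-0.46283137 43.39162937 42.34919087] yz [11.25384392 59.57884242] [-0.39413583  0.06654772 -1.71172571]
-0.038 -0.045 0 0 0 0 0;-0.049 -0.042 0 0 0 0 0;-0.052 -0.040 0 0 0 0 0;-0.054 -0.037 0 0 0 0 0;-0.055 -0.034 0 0 0 0 0;-0.057 -0.031 0 0 0 0 0;-0.059 -0.028 0 0 0 0 0;-0.060 -0.025 0 0 0 0 0;-0.061 -0.022 0 0 0 0 0;-0.062 -0.018 0 0 0 0 0
end [-20.34488423  57.03221442]
```

View pics/c12.png

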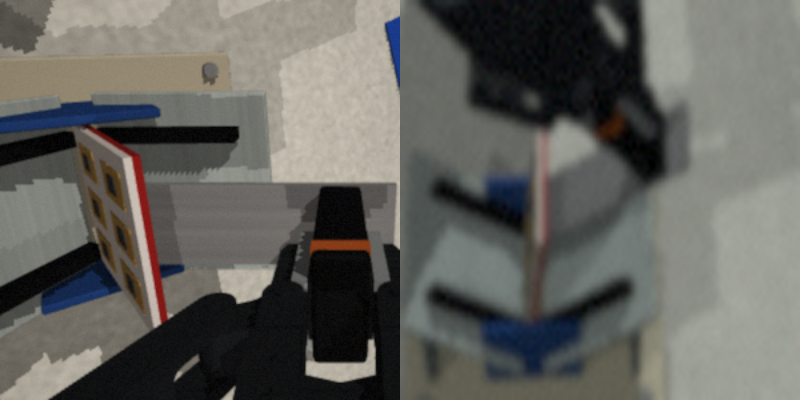

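The carrier is nearly upright, so I'll push on over the top.

Request:
step_arm(moves="-0.038 -0.045 0 0 0 0 0;-0.049 -0.042 0 0 0 0 0;-0.052 -0.04 0 0 0 0 0;-0.054 -0.037 0 0 0 0 0;-0.055 -0.034 0 0 0 0 0;-0.057 -0.031 0 0 0 0 0;-0.059 -0.028 0 0 0 0 0;-0.06 -0.025 0 0 0 0 0;0 0 0 0 0 0 0;0 0 0 0 0 0 0;0 0 0 0 0 0 0")

```text
clock: 16.85
eef_pos: [587.8, -14.0, 172.8]
tool_rot: [-1.571, -0.611, 1.486]
force: [-0.1, 0.3, -1.4]
width: 17.2
```

Run:
```python
from arc import *
im=get_image("wrist")
a=im["color"][60:360,0:300]
b=get_image("scene")["color"][155:235,195:300]
cv2.imwrite("pics/c13.png",np.hstack([cv2.resize(a,(400,400)),cv2.resize(b,(400,400),interpolation=cv2.INTER_CUBIC)]))
arc(62,107,116,3)
```

```text
tip s,n [-0.47203127 22.59103948 56.30770044] yz [-13.79127399  59.08225585] [-0.94974963  0.64693628 -0.75252273]
-0.069 -0.023 0 0 0 0 0;-0.094 -0.026 0 0 0 0 0;-0.095 -0.019 0 0 0 0 0
end [-26.31864645  54.4965028 ]
```

View pics/c13.png

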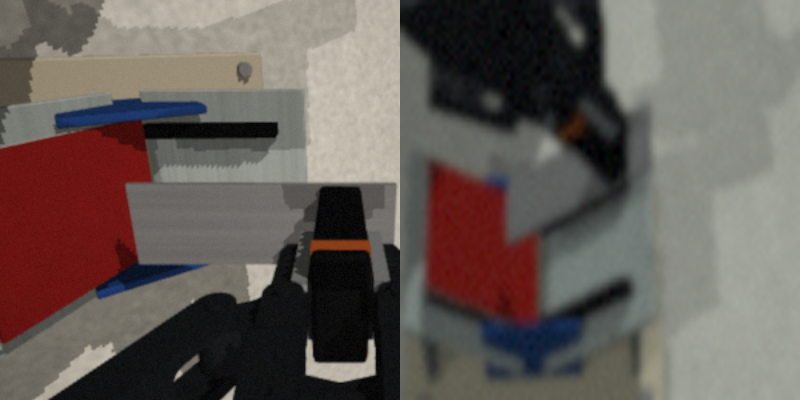

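The carrier lies red side up on the opposite slope and is clear of the blade. I'll retreat up-slope and return to the mat.

Request:
step_arm(moves="0.4 -0.1 0 0 0 0 0;0.4 -0.2 0 0 0 0 0;0.4 -0.2 0 0 0 0 0;0.4 -0.2 0 0 0 0 0;0 0 0 0 0 0 0")

```text
clock: 17.45
eef_pos: [592.9, 34.8, 251.6]
tool_rot: [-1.578, -0.612, 1.494]
force: [0.7, 1.0, -1.6]
width: 17.2
```

Run:
```python
from h import *
p,R,s=pose(); print(p,s["tool_rot"])
Q=np.array([549.5,341,110]); R1=down(np.radians(109))
plan(Q,R1,18,g=0)
```

```text
[592.93255702  34.83828078 251.56544056] [-1.57793976 -0.61228176  1.4938623 ]
n 18 row: 0.283 0.263 0.016 0.061 -0.184 0.279 0 max 0.28 norm mm 19.3 deg 2.34
```

Request:
step_arm(moves="0.283 0.263 0.016 0.061 -0.184 0.279 0;0.283 0.263 0.016 0.061 -0.184 0.279 0;0.283 0.263 0.016 0.061 -0.184 0.279 0;0.283 0.263 0.016 0.061 -0.184 0.279 0;0.283 0.263 0.016 0.061 -0.184 0.279 0;0.283 0.263 0.016 0.061 -0.184 0.279 0;0.283 0.263 0.016 0.061 -0.184 0.279 0;0.283 0.263 0.016 0.061 -0.184 0.279 0;0.283 0.263 0.016 0.061 -0.184 0.279 0;0.283 0.263 0.016 0.061 -0.184 0.279 0;0.283 0.263 0.016 0.061 -0.184 0.279 0;0.283 0.263 0.016 0.061 -0.184 0.279 0;0.283 0.263 0.016 0.061 -0.184 0.279 0;0.283 0.263 0.016 0.061 -0.184 0.279 0;0.283 0.263 0.016 0.061 -0.184 0.279 0;0.283 0.263 0.016 0.061 -0.184 0.279 0;0.283 0.263 0.016 0.061 -0.184 0.279 0;0.283 0.263 0.016 0.061 -0.184 0.279 0;0 0 0 0 0 0 0;0 0 0 0 0 0 0")

```text
clock: 19.45
eef_pos: [548.6, 337.4, 105.0]
tool_rot: [-1.563, -0.0, 1.898]
force: [0.8, -1.0, -1.7]
width: 17.3
```

Run:
```python
from h import *
p,R,s=pose(); im=get_image("wrist"); print(p,s["tool_rot"],s["force"])
b=get_image("scene")["color"][145:235,195:405]
cv2.imwrite("pics/c14.png",np.hstack([cv2.resize(im["color"],(400,300)),cv2.resize(b,(400,300),interpolation=cv2.INTER_CUBIC)]))
plan([549.5,341,30],down(np.radians(109.2)),5,g=0)
```

```text
[548.63352966 337.40211707 104.95884851] [-1.56319836e+00 -2.51952106e-04  1.89825010e+00] [ 0.77540625 -1.04405554 -1.72487689]
n 5 row: 0.021 0.304 -0.005 -0.009 -0.018 -0.001 0 max 0.3 norm mm 15.2 deg 0.14
```

View pics/c14.png

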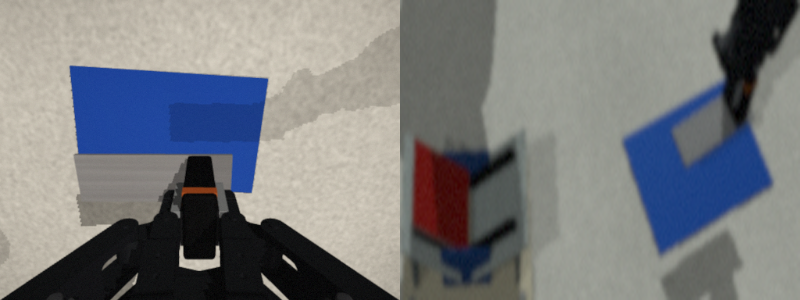

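Request:
step_arm(moves="0.021 0.304 -0.005 -0.009 -0.018 0 0;0.021 0.304 -0.005 -0.009 -0.018 0 0;0.021 0.304 -0.005 -0.009 -0.018 0 0;0.021 0.304 -0.005 -0.009 -0.018 0 0;0.021 0.304 -0.005 -0.009 -0.018 0 0;0 0 0 0 0 0 0;0 0 0 0 0 0 0;0 0 0 0 0 0 0")

```text
clock: 20.35
eef_pos: [548.2, 343.0, 28.8]
tool_rot: [-1.569, -0.0, 1.909]
force: [-0.9, -0.1, -1.6]
width: 17.6
```

Run:
```python
from h import *
p,R,s=pose(); im=get_image("wrist"); print(p,s["tool_rot"],s["force"]); cv2.imwrite("pics/w15.png",im["color"])
```

```text
[548.18407711 343.01358467  28.81510172] [-1.56943385e+00 -4.39122741e-04  1.90850371e+00] [-0.92686379 -0.11082839 -1.64735869]
```

View pics/w15.png

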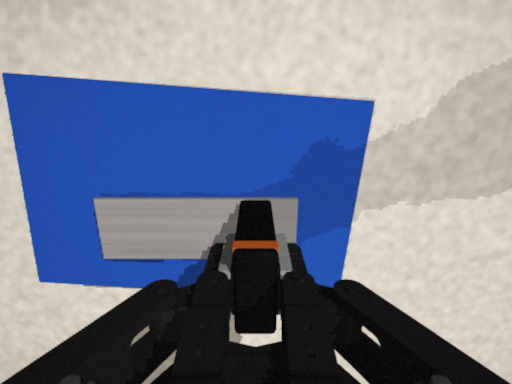

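Request:
step_arm(moves="0 0.015 0 0 0 0 0;0 0.015 0 0 0 0 0;0 0 0 0 0 0 0;0 0 0 0 0 0 0")

```text
clock: 20.8
eef_pos: [548.4, 343.0, 28.0]
tool_rot: [-1.57, -0.001, 1.908]
force: [-0.0, 1.0, -1.1]
width: 17.5
```

Request:
step_arm(moves="0 0.02 0 0 0 0 0;0 0.02 0 0 0 0 0;0 0 0 0 0 0 0;0 0 0 0 0 0 0")

```text
clock: 21.2
eef_pos: [548.5, 343.1, 27.1]
tool_rot: [-1.57, -0.001, 1.908]
force: [-2.2, -0.6, 6.6]
width: 17.5
```

Contact with the mat (+6.6 N). Releasing, then rising straight up.

Request:
step_arm(moves="0 0 0 0 0 0 0.2;0 0 0 0 0 0 0.5;0 0 0 0 0 0 1;0 0 0 0 0 0 1;0 0 0 0 0 0 1;0 0 0 0 0 0 1;0 0 0 0 0 0 1")

```text
clock: 21.9
eef_pos: [548.4, 343.0, 25.8]
tool_rot: [-1.57, -0.0, 1.908]
force: [0.6, -0.5, -0.3]
width: 85.4
```

Request:
step_arm(moves="0 -0.2 0 0 0 0 1;0 -0.4 0 0 0 0 1;0 -0.5 0 0 0 0 1;0 -0.5 0 0 0 0 1;0 -0.5 0 0 0 0 1;0 -0.5 0 0 0 0 1;0 -0.5 0 0 0 0 1;0 0 0 0 0 0 1;0 0 0 0 0 0 1;0 0 0 0 0 0 1;0 0 0 0 0 0 1")

```text
clock: 23.0
eef_pos: [547.9, 342.5, 179.8]
tool_rot: [-1.568, 0.0, 1.908]
force: [-0.0, -0.5, -0.7]
width: 85.5
```

Run:
```python
from h import *
p,R,s=pose(); im=get_image("wrist"); print(p,s["width"],s["force"])
sc=get_image("scene")
for t in ["lifter","lifter_grip","lifter_tip","mat"]:
    print(t,[np.round(r[0]["position"],1).tolist() for r in (nets.place_of(im,t),nets.place_of(sc,t)) if r])
for t in ["carrier","stand_valley","tin","jar","dish"]:
    print(t,[np.round(r[0]["position"],1).tolist() for r in (nets.place_of(sc,t),) if r])
b=sc["color"][135:295,90:405]
cv2.imwrite("pics/c16.png",np.hstack([cv2.resize(im["color"],(320,300)),cv2.resize(b,(480,300),interpolation=cv2.INTER_CUBIC)]))
```

```text
[547.85006841 342.50566281 179.76608629] 85.47443756322772 [-0.00703704 -0.50056021 -0.74901529]
lifter [[547.5, 340.8, 5.3], [549.0, 343.0, 2.6]]
lifter_grip [[546.9, 341.9, 46.6], [546.0, 345.2, 49.1]]
lifter_tip [[580.5, 253.3, 0.9], [579.7, 255.8, 3.3]]
mat [[546.6, 298.4, -1.2], [544.0, 301.7, 0.3]]
carrier [[582.1, -105.6, 65.2]]
stand_valley [[584.0, -60.8, 38.9]]
tin [[416.3, -345.9, 2.6]]
jar [[682.4, -308.6, 2.2]]
dish [[774.6, 94.8, -1.0]]
```

View pics/c16.png

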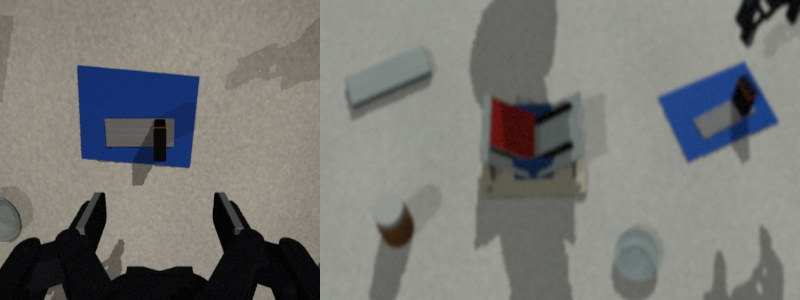

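The lifter is flat on the mat, with its handle at (160,140) in the left panel. The carrier is red side up at about (513,128) in the right panel. The tin, jar and dish have not moved, so I'm handing in.

```bash
python3 -c "
from cell import ctrl
print(ctrl.finish_job())"
```

```text
the job is handed in; nothing more can be done
None
```

The carrier is turned over, red side up on the opposite slope. The lifter is back flat on the mat and released. I handed the job in at about 23 s; no verdict came back.

**What I did:** I gripped the lifter by its handle and slid the blade down the slope until its tip was about 44 mm under the free edge. I held it there, then drew it back about 16 mm for better leverage. From there I swung the tip in an arc around the valley until the carrier passed upright and fell over by itself. I saw no sign of the fingers or arm touching the carrier.

**Last checks:**
- **Carrier:** its centre is about 42 mm past the valley line, 25 mm above it and close to mid-length, all within the limits.
- **Lifter:** the handle and the blade tip are both well inside the mat's edges, and the gripper is open about 150 mm above it.
- **Bystanders:** the tin, jar and dish measure within about 5 mm of where they started, which is roughly the networks' error.

**Disagreement:** my first estimate of the stand's position was about 2.5 mm off in y. Wrist pictures from two poses showed this, and I corrected it before inserting. Fitted alone, the scene camera put the slot about 4 mm off in x and the yaw about 1.5° off. I relied mainly on the wrist views, and no contact forces showed during insertion.

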